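# Tighten a gasketed cover crisscross in two passes

### The arm

A 7-joint arm with a two-finger parallel gripper is mounted at the origin on a cart in front of the work surface, level with it; the furniture and walls round the work are solid. World frame = base frame: x ahead of the robot, y to its left, z up, the work surface at z = 0. Lengths are in m, angles in rad, forces in N, time in s.
With the tool pointing down it reaches from about 0.4 to 0.85 m from the base axis. Payload 10.4 kg.
Tool frame: the origin (TCP) lies midway between the tips of the shut fingers; the grasp point (between the pads) lies 19 mm behind it (manip.pinch_z is the distance from the TCP to the grasp point, in m); x points along the fingers, y is the direction in which the jaws open and shut, and the axes are right-handed (so a half turn about x gives the same grasp; the last joint's range is limited). The gripper opens to 85 mm and grips with 20 to 120 N. Pads are 22 mm wide; open, the fingers measure 114 mm over their backs; the gripper's body (76 mm by 85 mm) begins 54 mm behind the grasp point. The pads swing forward as they close: fully open they stand 13 mm farther back than shut.
Start: joints at [1.213, 0.332, -0.065, 1.46, 0.022, 1.35, -0.088], TCP at [0.205, -0.59, 0.231] pointing down, gripper open.
Joint ranges: [-2.6, 2.6], [-0.5, 2.12], [-1.47, 1.34], [0.16, 2.42], [-1.27, 4.41], [0.06, 2.06], [-2.6, 2.6]. Speed limits (rad/s): [2.22, 2.22, 2.79, 2.79, 3.14, 3.14, 3.14].

### API

Orientations are given as a unit quaternion [w, x, y, z].
In Python, from workcell import manip, cams, order, models gives the robot as it stands.
- The arm moves only by the tool arm_command, never from a script. Its argument "rows" is a list of rows, each a list of 2 entries, a list of its own where there are three numbers: the shift along the tool's x, y, z in m, then the turn, a rotation vector about the tool's x, y, z in rad. In form: [[[dx, dy, dz], [wx, wy, wz]], ...]. A call has 1 to 20 rows; each row shifts and turns the commanded pose from where the row before left it, along the tool's axes as they then stand; what a row does not reach is not made up. A row lasts 1/12 s, in which the tool goes at most 41.7 mm and 7.16 degrees, less where a joint would pass 70% of its speed; a pose out of reach is approached as far as the arm can. A call with a gripper value outside its range is refused whole. "hand" is the opening, from -1 (shut) to 1 (fully open), set as the call begins (left out, the last holds). The fingers move at their own pace and stop on an object; the grip force is fixed at half the most. Time passes only in rows, so rows that do not move let the fingers close. It gives the time, the measured TCP pose, the force and the opening at its end, in the units of the state.
- manip.get_state(): the state, without advancing time (a new reading comes with each control period).
- cams.read_camera(name): name is "scene" or "top" or "wrist"; returns a dict with "image" (384x512x3 uint8, red, green, blue), "z_map" (384x512 float32, m along the optical axis (not along the pixel's ray), 0 where there is no reading), "fx", "fy", "cx", "cy" (pixels), "rvec" (rotation vector, rad) and "tvec" (3), from world to camera coordinates, as OpenCV has them; the wrist camera has in their place "hand_eye" (4x4, takes a point from camera to tool coordinates, whose origin is the TCP and whose axes are the tool frame's). Camera axes: x right, y down, z forward; pixel columns grow to the right and rows downward; lengths in m; the calibration is good to about 2 mm. The wrist camera is an equidistant fisheye: a pixel r from the principal point sees the ray r / f radians off the axis. A picture is of the moment at which its call begins: read the wrist's pose just before it.
- order.finish_job(): hands the job in, once; it reports no verdict.
Trained networks look in the newest picture that a camera, given by its name, has taken for a name from the list of things; names that differ only in an ending like _2 or _b are one class to them, and where a whole thing is asked for, a point or a joint stands for the part that bears it (a point fixed in the world has none). Each returns a list of dicts, best first, with "conf" (0 to 1); they miss things now and then, are a little off and sometimes report something else, mostly with a low value. They report only what shows in the picture. A call takes as long as a camera call.
- models.outline_of(query, camera): "pixels" (384x512 bool, what is visible of it).
- models.spot_point(query, camera): "xyz" ([x, y, z] in m, in world coordinates, good to about 4 mm: a listed point, or the origin of a listed thing).
The state is a dict: "t": time; "joint_positions": joint angles; "dq": joint speeds; "joint_efforts": joint torques, N m; "tcp_pos": TCP position; "tool_rot": TCP orientation; "force": force on the tool from outside, world axes, zero at the start; "wrist_torque": the same for the moment, N m; "finger_gap": finger opening in m.
Only numpy, scipy, OpenCV 4.12 (cv2) and the standard library are available. Lean on these libraries where they do the work, as an engineer would, in place of code of your own. Each camera call takes 0.05 s, during which the arm holds its last target.

### The job

Tighten the cover of the blue-covered housing evenly by pushing its four orange studs down in crisscross order, in two passes: first push each about halfway in, one and then the diagonally opposite one before the other two; then, in the same crisscross manner, push all four fully home. Do not touch the grey-covered housing.

Things in the scene. Friction and masses are not known exactly. Their poses are not given: they have to be found in the camera images.
- blue_housing: Square aluminium housing fixed to the table with a BLUE cover plate, 160 x 160 mm, top 62 mm above the table; flat round sight glass in its middle (to 68 mm); steel outlet stub 105 mm out along +x. Origin: centre of the underside, on the table; z up, x to the stub. Four orange push-to-tighten studs stand at x, y = +-55 mm in this (turned) frame.
- grey_housing: The same housing with a GREY cover (same sizes, frame and orange studs, also standing out). Not to be touched. The two housings may stand either way round: one to the left, one to the right.
- blue_stud1 (a joint): Stud of the blue-covered housing at its front left corner (-55, +55) mm (x, y), diagonally across from stud 3. Orange round head 34 mm wide, 10 thick, on a steel shaft with a black half-way ring. Value: push-in depth, 0 = out, 0.030 m = home on its collar; head top is 0.108 m minus value above the table. Starts 0 to 0.004. Slides under 6 to 10 N from above and stays where left.
- blue_stud2 (a joint): Stud of the blue-covered housing at its back left corner (+55, +55) mm (x, y), diagonally across from stud 4. Orange round head 34 mm wide, 10 thick, on a steel shaft with a black half-way ring. Value: push-in depth, 0 = out, 0.030 m = home on its collar; head top is 0.108 m minus value above the table. Starts 0 to 0.004. Slides under 6 to 10 N from above and stays where left.
- blue_stud3 (a joint): Stud of the blue-covered housing at its back right corner (+55, -55) mm (x, y), diagonally across from stud 1. Orange round head 34 mm wide, 10 thick, on a steel shaft with a black half-way ring. Value: push-in depth, 0 = out, 0.030 m = home on its collar; head top is 0.108 m minus value above the table. Starts 0 to 0.004. Slides under 6 to 10 N from above and stays where left.
- blue_stud4 (a joint): Stud of the blue-covered housing at its front right corner (-55, -55) mm (x, y), diagonally across from stud 2. Orange round head 34 mm wide, 10 thick, on a steel shaft with a black half-way ring. Value: push-in depth, 0 = out, 0.030 m = home on its collar; head top is 0.108 m minus value above the table. Starts 0 to 0.004. Slides under 6 to 10 N from above and stays where left.

How it is judged:
By the outcome, as a careful person would: the job done as asked, in the order asked, and still so for the second after the job is handed in, with the robot touching nothing.
It also fails if it takes over 51 s, if anything falls off the work surface, if the arm or the gripper's body presses on something with over 40 N, if the wrist force passes 120 N, or if a joint passes its speed limit or range.

## Working session

There is one attempt and no reset: what is moved stays moved. The work goes in short steps, Python scripts to look and compute and a tool call to move; the robot and the scene stay as the last step left them, time stands still between calls to the robot, and variables do not carry over. Pictures are saved under pics/ and viewed, and the job is handed in when it is done.

Besides the shell and the picture viewer there is one more tool, called after "Request:" in YAML: its name, and indented under it one key for each argument. arm_command: Moves the arm, as the interface text tells. Its arguments: {"type":"object","properties":{"rows":{"type":"array"},"hand":{"type":"number"}},"required":["rows"]}

```bash
mkdir -p pics; ls; python3 - <<'E'
from workcell import manip,cams,order,models
import cv2
s=manip.get_state()
print({k:s[k] for k in ['t','tcp_pos','tool_rot','force','finger_gap']},manip.pinch_z)
for n in ['scene','top']:
    c=cams.read_camera(n); cv2.imwrite(f'pics/{n}0.png',c['image'][:,:,::-1])
    for q in ['blue_housing','grey_housing','blue_stud1','blue_stud2','blue_stud3','blue_stud4']:
        print(n,q,[(x['xyz'],x['conf']) for x in models.spot_point(q,n)][:3])
print(manip.get_state()['t'])
E
```

```text
pics
{'t': 0.0, 'tcp_pos': array([ 0.20521307, -0.58995427,  0.23051393]), 'tool_rot': array([-0.11732713, -0.69711475, -0.11830238,  0.69733056]), 'force': array([-0.18681193, -0.68401221,  0.73536786]), 'finger_gap': 0.08524801244491483} 0.0187
scene blue_housing [([0.5546, 0.1505, 0.0037], 0.8)]
scene grey_housing [([0.5224, -0.1797, 0.0011], 0.87)]Traceback (most recent call last):
  File "<stdin>", line 8, in <module>
ValueError: it knows: blue_housing, grey_housing
```

```bash
cat > h.py <<'E'
import numpy as np,cv2
from workcell import manip,cams,order,models
from scipy.spatial.transform import Rotation as R
def rot(s): w,x,y,z=s['tool_rot']; return R.from_quat([x,y,z,w])
def cloud(c):
    z=c['z_map']; v,u=np.mgrid[:384,:512]
    P=np.stack([(u-c['cx'])/c['fx']*z,(v-c['cy'])/c['fy']*z,z],-1)
    M=cv2.Rodrigues(np.array(c['rvec'],float))[0]
    W=(P-np.ravel(c['tvec']))@M
    W[z<=0]=np.nan
    return W
E
python3 - <<'E'
from h import *
for n in ['scene','top']:
    c=cams.read_camera(n); cv2.imwrite(f'pics/{n}0.png',c['image'][:,:,::-1])
    np.savez(n+'0.npz',**{k:v for k,v in c.items()})
    W=cloud(c); hsv=cv2.cvtColor(c['image'],cv2.COLOR_RGB2HSV)
    m=((hsv[...,0]>4)&(hsv[...,0]<20)&(hsv[...,1]>150)&(hsv[...,2]>100)).astype(np.uint8)
    k,l,st,ce=cv2.connectedComponentsWithStats(m)
    for i in range(1,k):
        if st[i,4]<25: continue
        p=W[l==i]; p=p[np.isfinite(p[:,0])]
        if len(p)==0: continue
        t=np.percentile(p[:,2],90); q=p[p[:,2]>t-.006]
        print(n,ce[i].round(),st[i,4],'top',t.round(4),'mid',((q.max(0)+q.min(0))/2).round(4), 'mean',q.mean(0).round(4))
for n in ['top']:
    for q in ['blue_housing','grey_housing']: print(n,q,[(x['xyz'],x['conf']) for x in models.spot_point(q,n)][:3])
s=manip.get_state();print(s['t']); print(rot(s).as_matrix().round(3))
E
```

```text
scene [183. 173.] 28 top 0.1066 mid [0.488  0.1911 0.105 ] mean [0.4836 0.1896 0.1053]
scene [308. 202.] 35 top 0.1062 mid [ 0.5768 -0.1315  0.1051] mean [ 0.5727 -0.1331  0.1054]
scene [271. 216.] 41 top 0.1088 mid [ 0.4674 -0.1238  0.1078] mean [ 0.4626 -0.127   0.1079]
scene [350. 219.] 50 top 0.1088 mid [ 0.5702 -0.2398  0.1075] mean [ 0.5648 -0.2421  0.1078]
scene [314. 237.] 62 top 0.1089 mid [ 0.4594 -0.2331  0.1081] mean [ 0.4554 -0.2356  0.108 ]
top [205. 150.] 72 top 0.1071 mid [0.6121 0.0981 0.1057] mean [0.6118 0.0978 0.1044]
top [163. 156.] 69 top 0.1096 mid [0.5967 0.2069 0.1084] mean [0.5973 0.2064 0.1071]
top [292. 162.] 68 top 0.1065 mid [ 0.5789 -0.1304  0.1056] mean [ 0.5791 -0.1304  0.1043]
top [335. 164.] 71 top 0.1095 mid [ 0.5725 -0.2411  0.1079] mean [ 0.5726 -0.241   0.1071]
top [210. 192.] 56 top 0.1104 mid [0.5036 0.0838 0.108 ] mean [0.5039 0.0823 0.1075]
top [168. 198.] 61 top 0.1069 mid [0.4889 0.1943 0.1054] mean [0.4899 0.1929 0.1045]
top [290. 204.] 64 top 0.1095 mid [ 0.4699 -0.1238  0.1078] mean [ 0.47   -0.1224  0.1071]
top [333. 207.] 71 top 0.1092 mid [ 0.4627 -0.2344  0.1092] mean [ 0.4633 -0.2339  0.107 ]
top blue_housing [([0.5529, 0.1452, 0.0002], 0.55)]
top grey_housing [([0.5212, -0.1831, 0.0024], 0.96)]
0.35
[[-0.     0.329 -0.944]
 [ 0.    -0.944 -0.329]
 [-1.    -0.    -0.   ]]
```

View pics/scene0.png

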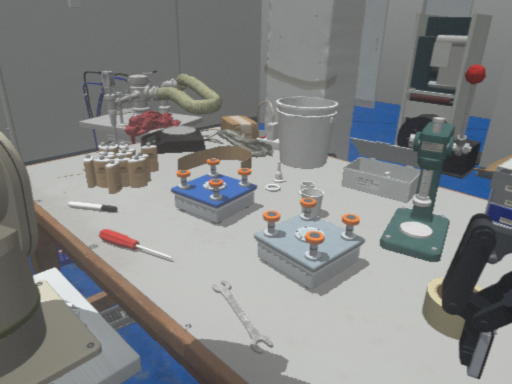

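View pics/top0.png

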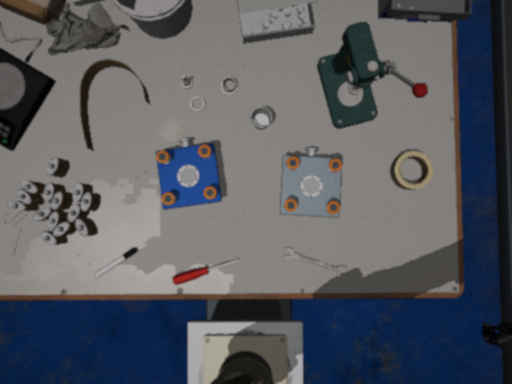

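Request:
arm_command:
  rows:
    - [[0, 0, 0], [-0.1236, 0, 0]]
    - [[0, 0, 0], [-0.1236, 0, 0]]
    - [[0, 0, 0], [-0.1236, 0, 0]]
    - [[0, 0, 0], [-0.1236, 0, 0]]
    - [[0, 0, 0], [-0.1236, 0, 0]]
    - [[0, 0, 0], [-0.1236, 0, 0]]
    - [[0, 0, 0], [-0.1236, 0, 0]]
    - [[0, 0, 0], [-0.1236, 0, 0]]
    - [[0, 0, 0], [-0.1236, 0, 0]]
    - [[0, 0, 0], [-0.1236, 0, 0]]
    - [[0, 0, 0], [0, 0, 0]]
  hand: -1

```text
t: 1.27
tcp_pos: [0.2053, -0.5903, 0.2313]
tool_rot: [0.501, 0.499, 0.501, -0.498]
force: [-0.5, 0.7, -0.1]
finger_gap: 0.0004
```

Request:
arm_command:
  rows:
    - [[0, 0.0225, -0.024], [0, 0, 0]]
    - [[0, 0.0225, -0.024], [0, 0, 0]]
    - [[0, 0.0225, -0.024], [0, 0, 0]]
    - [[0, 0.0225, -0.024], [0, 0, 0]]
    - [[0, 0.0225, -0.024], [0, 0, 0]]
    - [[0, 0.0225, -0.024], [0, 0, 0]]
    - [[0, 0.0225, -0.024], [0, 0, 0]]
    - [[0, 0.0225, -0.024], [0, 0, 0]]
    - [[0, 0.0225, -0.024], [0, 0, 0]]
    - [[0, 0.0225, -0.024], [0, 0, 0]]
    - [[0, 0, 0], [0, 0, 0]]

```text
t: 2.18
tcp_pos: [0.4354, -0.3439, 0.2318]
tool_rot: [0.501, 0.5, 0.501, -0.498]
force: [-0.0, 0.9, 0.2]
finger_gap: -0.0004
```

Request:
arm_command:
  rows:
    - [[0, 0.0033, -0.0302], [0, 0, 0]]
    - [[0, 0.0033, -0.0302], [0, 0, 0]]
    - [[0, 0.0033, -0.0302], [0, 0, 0]]
    - [[0, 0.0033, -0.0302], [0, 0, 0]]
    - [[0, 0.0033, -0.0302], [0, 0, 0]]
    - [[0, 0.0033, -0.0302], [0, 0, 0]]
    - [[0, 0.0033, -0.0302], [0, 0, 0]]
    - [[0, 0.0033, -0.0302], [0, 0, 0]]
    - [[0, 0.0033, -0.0302], [0, 0, 0]]
    - [[0, 0.0033, -0.0302], [0, 0, 0]]
    - [[0, 0.0033, -0.0302], [0, 0, 0]]
    - [[0, 0.0033, -0.0302], [0, 0, 0]]
    - [[0, 0.0033, -0.0302], [0, 0, 0]]
    - [[0, 0.0033, -0.0302], [0, 0, 0]]
    - [[0, 0.0033, -0.0302], [0, 0, 0]]
    - [[0, 0.0033, -0.0302], [0, 0, 0]]
    - [[0, 0.0033, -0.0302], [0, 0, 0]]
    - [[0, 0.0033, -0.0302], [0, 0, 0]]
    - [[0, 0, 0], [0, 0, 0]]

```text
t: 3.77
tcp_pos: [0.4888, 0.1994, 0.2316]
tool_rot: [0.5, 0.5, 0.501, -0.499]
force: [-1.7, 0.6, 1.2]
finger_gap: -0.0001
```

```bash
python3 - <<'E'
from h import *
s=manip.get_state();print(s['t'],s['tcp_pos'],s['joint_positions'].round(2))
c=cams.read_camera('wrist'); cv2.imwrite('pics/w1.png',c['image'][:,:,::-1])
print(c['fx'],c['cx'],c['cy'],np.array(c['hand_eye']).round(3))
np.savez('w1.npz',T=c['hand_eye'],z=c['z_map'],im=c['image'])
c2=cams.read_camera('scene'); im=c2['image'][:,:,::-1]
cv2.imwrite('pics/s1.png',cv2.resize(im[140:260,140:400],None,fx=3,fy=3,interpolation=2))
s=manip.get_state();print(s['t'],s['tcp_pos'])
H=np.array(c['hand_eye']);z=c['z_map'];hsv=cv2.cvtColor(c['image'],cv2.COLOR_RGB2HSV)
v,u=np.mgrid[:384,:512];dx,dy=u-c['cx'],v-c['cy'];r=np.hypot(dx,dy);th=r/c['fx'];rr=np.tan(th)*z/np.maximum(r,1e-6)
P=np.stack([dx*rr,dy*rr,z],-1);W=(P@H[:3,:3].T+H[:3,3])@rot(s).as_matrix().T+s['tcp_pos']
m=((hsv[...,0]>4)&(hsv[...,0]<20)&(hsv[...,1]>140)&(hsv[...,2]>90)&(z>0)).astype(np.uint8)
k,l,st,ce=cv2.connectedComponentsWithStats(m)
for i in range(1,k):
    if st[i,4]<60: continue
    q=W[l==i]; t=np.percentile(q[:,2],90); q=q[q[:,2]>t-.005]
    print(ce[i].round(),st[i,4],t.round(4),((q.max(0)+q.min(0))/2).round(4),(q.max(0)-q.min(0)).round(3))
E
```

```text
3.7667 [0.48876669 0.19942252 0.23157373] [ 0.34  0.22 -0.92  1.68  0.18  1.33 -0.6 ]
297.3186396354542 258.07942510644705 195.38770565544328 [[ 0.001 -0.327  0.945 -0.141]
 [ 1.    -0.    -0.001  0.001]
 [ 0.001  0.945  0.327 -0.084]
 [ 0.     0.     0.     1.   ]]
3.8667 [0.48945585 0.19443285 0.23112   ]
[367. 176.] 456 0.1057 [0.5979 0.2042 0.1039] [0.032 0.032 0.006]
[259. 188.] 456 0.1033 [0.4904 0.1906 0.1017] [0.031 0.031 0.005]
[365. 267.] 323 0.103 [0.6121 0.0958 0.1013] [0.032 0.032 0.006]
```

View pics/w1.png

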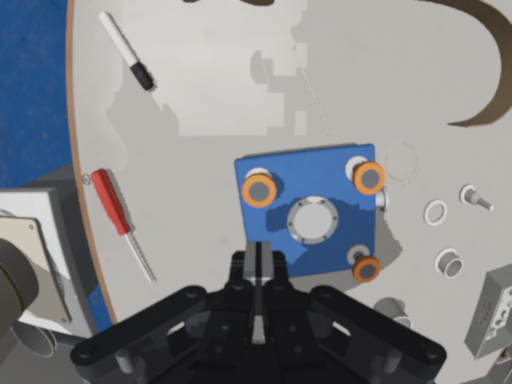

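View pics/s1.png

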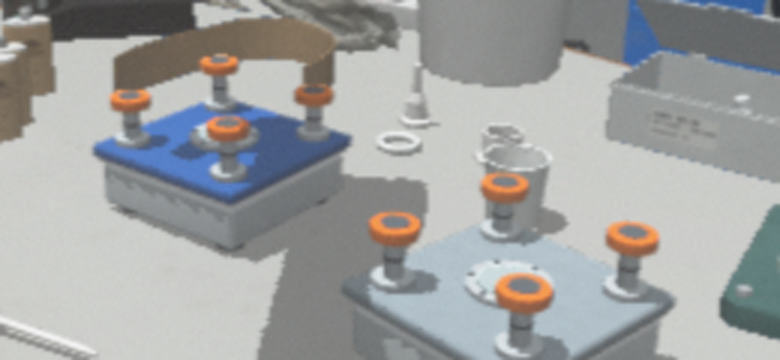

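Request:
arm_command:
  rows:
    - [[0.02, 0, 0.002], [0, 0, 0]]
    - [[0.025, 0, 0], [0, 0, 0]]
    - [[0.025, 0, 0], [0, 0, 0]]
    - [[0.025, 0, 0], [0, 0, 0]]
    - [[0.015, 0, 0], [0, 0, 0]]
    - [[0, 0, 0], [0, 0, 0]]
    - [[0, 0, 0], [0, 0, 0]]
    - [[0, 0, 0], [0, 0, 0]]

```text
t: 4.53
tcp_pos: [0.4906, 0.1909, 0.1225]
tool_rot: [0.5, 0.501, 0.499, -0.5]
force: [1.5, 0.1, 1.5]
finger_gap: 0.0001
```

Request:
arm_command:
  rows:
    - [[0.006, 0, 0], [0, 0, 0]]
    - [[0.004, 0, 0], [0, 0, 0]]
    - [[0.002, 0, 0], [0, 0, 0]]
    - [[0.002, 0, 0], [0, 0, 0]]
    - [[0, 0, 0], [0, 0, 0]]
    - [[0, 0, 0], [0, 0, 0]]

```text
t: 5.03
tcp_pos: [0.4898, 0.1913, 0.1073]
tool_rot: [0.5, 0.5, 0.5, -0.5]
force: [-0.8, 0.3, 0.1]
finger_gap: 0.0001
```

Request:
arm_command:
  rows:
    - [[0.002, 0, 0], [0, 0, 0]]
    - [[0.002, 0, 0], [0, 0, 0]]
    - [[0.002, 0, 0], [0, 0, 0]]
    - [[0.002, 0, 0], [0, 0, 0]]

```text
t: 5.37
tcp_pos: [0.4901, 0.1914, 0.0996]
tool_rot: [0.5, 0.5, 0.5, -0.5]
force: [-1.4, -0.4, 5.7]
finger_gap: 0.0
```

Request:
arm_command:
  rows:
    - [[0.002, 0, 0], [0, 0, 0]]
    - [[0.002, 0, 0], [0, 0, 0]]
    - [[0.002, 0, 0], [0, 0, 0]]
    - [[0, 0, 0], [0, 0, 0]]
    - [[0, 0, 0], [0, 0, 0]]

```text
t: 5.78
tcp_pos: [0.4899, 0.1914, 0.0933]
tool_rot: [0.5, 0.5, 0.5, -0.5]
force: [0.4, 0.9, 0.5]
finger_gap: -0.0001
```

Request:
arm_command:
  rows:
    - [[-0.015, 0, 0], [0, 0, 0]]
    - [[-0.025, 0, 0], [0, 0, 0]]
    - [[0, 0.02, 0.018], [0, 0, 0]]
    - [[0, 0.025, 0.019], [0, 0, 0]]
    - [[0, 0.025, 0.019], [0, 0, 0]]
    - [[0, 0.025, 0.019], [0, 0, 0]]
    - [[0, 0.027, 0.019], [0, 0, 0]]
    - [[0, 0, 0], [0, 0, 0]]
    - [[0, 0, 0], [0, 0, 0]]

```text
t: 6.53
tcp_pos: [0.6126, 0.0956, 0.1324]
tool_rot: [-0.499, -0.501, -0.5, 0.501]
force: [-0.3, 0.9, 0.5]
finger_gap: -0.0003
```

```bash
cat > look.py <<'E'
from h import *
import sys
tag=sys.argv[1]
s=manip.get_state();print(s['t'],s['tcp_pos'],s['force'].round(1))
c=cams.read_camera('wrist');c2=cams.read_camera('scene'); im=c2['image'][:,:,::-1]
a=cv2.resize(im[140:220,150:270],(600,400),interpolation=2)
cv2.imwrite(f'pics/s{tag}.png',a)
cv2.imwrite(f'pics/w{tag}.png',c['image'][:,:,::-1])
H=np.array(c['hand_eye']);z=c['z_map'];hsv=cv2.cvtColor(c['image'],cv2.COLOR_RGB2HSV)
v,u=np.mgrid[:384,:512];dx,dy=u-c['cx'],v-c['cy'];r=np.hypot(dx,dy);th=r/c['fx'];rr=np.tan(th)*z/np.maximum(r,1e-6)
P=np.stack([dx*rr,dy*rr,z],-1);W=(P@H[:3,:3].T+H[:3,3])@rot(s).as_matrix().T+s['tcp_pos']
def comps(n,W,im,z,mn):
    hsv=cv2.cvtColor(im,cv2.COLOR_RGB2HSV)
    m=((hsv[...,0]>4)&(hsv[...,0]<20)&(hsv[...,1]>140)&(hsv[...,2]>80)&(z>0)).astype(np.uint8)
    k,l,st,ce=cv2.connectedComponentsWithStats(m)
    for i in range(1,k):
        if st[i,4]<mn: continue
        q=W[l==i]; t=np.percentile(q[:,2],90); q=q[q[:,2]>t-.005]; 
        mid=(q.max(0)+q.min(0))/2
        if mid[1]>0 and t>.06: print(n,ce[i].round(),st[i,4],t.round(4),mid.round(4))
comps('w',W,c['image'],z,60)
comps('s',cloud(c2),c2['image'],c2['z_map'],15)
ct=cams.read_camera('top'); comps('t',cloud(ct),ct['image'],ct['z_map'],15)
E
python3 look.py 2
```

```text
6.5333 [0.61262234 0.0955852  0.1324104 ] [-0.3  0.9  0.5]
w [245.  61.] 192 0.1062 [0.6009 0.206  0.1045]
w [82. 89.] 746 0.0922 [0.4907 0.1947 0.0904]
w [259. 218.] 999 0.1035 [0.6132 0.1027 0.1017]
w [109. 238.] 861 0.1066 [0.5054 0.0872 0.1047]
s [212. 161.] 36 0.1089 [0.598  0.2067 0.107 ]
s [241. 172.] 17 0.1056 [0.6017 0.0996 0.104 ]
s [183. 178.] 30 0.0945 [0.4862 0.1911 0.0927]
s [215. 183.] 31 0.1093 [0.4989 0.0805 0.1073]
t [161. 157.] 54 0.1091 [0.5969 0.2086 0.1079]
t [169. 198.] 66 0.0966 [0.4892 0.1933 0.0955]
```

View pics/s2.png

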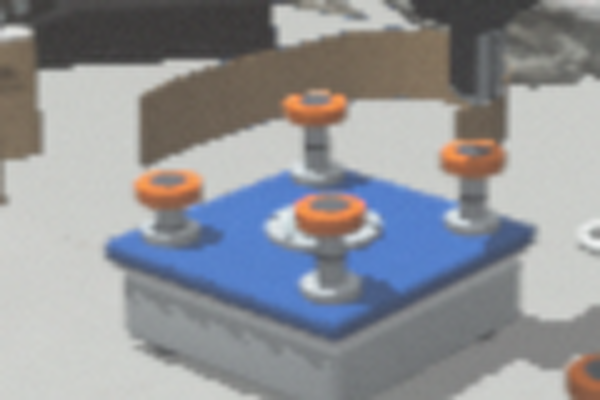

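Request:
arm_command:
  rows:
    - [[0.012, 0, -0.002], [0, 0, 0]]
    - [[0.008, 0, 0], [0, 0, 0]]
    - [[0.004, 0, 0], [0, 0, 0]]
    - [[0.002, 0, 0], [0, 0, 0]]
    - [[0.002, 0, 0], [0, 0, 0]]
    - [[0.002, 0, 0], [0, 0, 0]]
    - [[0.002, 0, 0], [0, 0, 0]]
    - [[0.002, 0, 0], [0, 0, 0]]
    - [[0.002, 0, 0], [0, 0, 0]]
    - [[0.002, 0, 0], [0, 0, 0]]

```text
t: 7.52
tcp_pos: [0.6116, 0.0994, 0.0958]
tool_rot: [-0.5, -0.5, -0.5, 0.5]
force: [-4.4, -0.7, 5.9]
finger_gap: -0.0002
```

Request:
arm_command:
  rows:
    - [[0.001, 0, 0], [0, 0, 0]]
    - [[0, 0, 0], [0, 0, 0]]
    - [[0, 0, 0], [0, 0, 0]]

```text
t: 7.77
tcp_pos: [0.6119, 0.0994, 0.0946]
tool_rot: [0.5, 0.5, 0.5, -0.5]
force: [-1.8, 0.5, 2.1]
finger_gap: 0.0
```

Request:
arm_command:
  rows:
    - [[0.0017, 0, 0], [0, 0, 0]]
    - [[0, 0, 0], [0, 0, 0]]
    - [[0, 0, 0], [0, 0, 0]]

```text
t: 8.02
tcp_pos: [0.6119, 0.0994, 0.0929]
tool_rot: [0.5, 0.5, 0.5, -0.5]
force: [-2.2, -0.7, 3.2]
finger_gap: -0.0002
```

Request:
arm_command:
  rows:
    - [[-0.015, 0, 0], [0, 0, 0]]
    - [[-0.025, 0, 0], [0, 0, 0]]
    - [[0, -0.027, 0.004], [0, 0, 0]]
    - [[0, -0.027, 0.004], [0, 0, 0]]
    - [[0, -0.027, 0.004], [0, 0, 0]]
    - [[0, -0.027, 0.0035], [0, 0, 0]]
    - [[0, 0, 0], [0, 0, 0]]
    - [[0, 0, 0], [0, 0, 0]]

```text
t: 8.68
tcp_pos: [0.5035, 0.0832, 0.1337]
tool_rot: [0.501, 0.5, 0.499, -0.5]
force: [0.4, 1.3, -0.5]
finger_gap: -0.0
```

Stud 4: 40.5 mm down.

Request:
arm_command:
  rows:
    - [[0.012, 0, 0], [0, 0, 0]]
    - [[0.008, 0, 0], [0, 0, 0]]
    - [[0.004, 0, 0], [0, 0, 0]]
    - [[0.002, 0, 0], [0, 0, 0]]
    - [[0.002, 0, 0], [0, 0, 0]]
    - [[0.002, 0, 0], [0, 0, 0]]
    - [[0.002, 0, 0], [0, 0, 0]]
    - [[0.002, 0, 0], [0, 0, 0]]
    - [[0.002, 0, 0], [0, 0, 0]]
    - [[0.002, 0, 0], [0, 0, 0]]
    - [[0.001, 0, 0], [0, 0, 0]]
    - [[0.001, 0, 0], [0, 0, 0]]
    - [[0, 0, 0], [0, 0, 0]]
    - [[0, 0, 0], [0, 0, 0]]

```text
t: 9.85
tcp_pos: [0.5039, 0.084, 0.0924]
tool_rot: [0.5, 0.5, 0.5, -0.5]
force: [-0.7, -0.1, 0.6]
finger_gap: -0.0002
```

Request:
arm_command:
  rows:
    - [[-0.015, 0, 0], [0, 0, 0]]
    - [[-0.025, 0, 0], [0, 0, 0]]
    - [[0, 0.0188, -0.0244], [0, 0, 0]]
    - [[0, 0.0188, -0.0244], [0, 0, 0]]
    - [[0, 0.0188, -0.0244], [0, 0, 0]]
    - [[0, 0.0188, -0.0244], [0, 0, 0]]
    - [[0, 0.0188, -0.0244], [0, 0, 0]]
    - [[0, 0, 0], [0, 0, 0]]
    - [[0, 0, 0], [0, 0, 0]]

```text
t: 10.6
tcp_pos: [0.5976, 0.208, 0.1317]
tool_rot: [0.5, 0.499, 0.501, -0.499]
force: [-0.2, -0.3, -0.4]
finger_gap: -0.0
```

```bash
python3 look.py 3
```

```text
10.6 [0.59757591 0.20804252 0.13165365] [-0.2 -0.3 -0.4]
w [260. 224.] 1033 0.1063 [0.5988 0.2119 0.1193]
w [118. 234.] 776 0.0922 [0.4903 0.196  0.0902]
w [261. 335.] 123 0.1809 [0.5996 0.2067 0.1913]
s [211. 161.] 25 0.1092 [0.5928 0.2068 0.1069]
s [183. 178.] 29 0.0949 [0.4869 0.1911 0.0927]
s [216. 189.] 34 0.0938 [0.5014 0.0818 0.092 ]
t [205. 152.] 67 0.0944 [0.611  0.0981 0.0953]
t [210. 192.] 69 0.0954 [0.496  0.0738 0.3179]
```

View pics/s3.png

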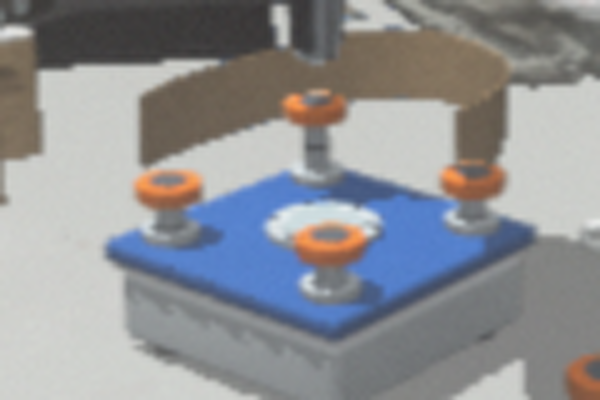

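Studs 1, 3 and 4 (170,187 / 472,180 / 330,243 in the zoom) stand half in; stud 2 (315,107) is still out. Pressing stud 2 now.

Request:
arm_command:
  rows:
    - [[0.01, 0, 0.001], [0, 0, 0]]
    - [[0.008, 0, 0], [0, 0, 0]]
    - [[0.004, 0, 0], [0, 0, 0]]
    - [[0.002, 0, 0], [0, 0, 0]]
    - [[0.002, 0, 0], [0, 0, 0]]
    - [[0.002, 0, 0], [0, 0, 0]]
    - [[0.002, 0, 0], [0, 0, 0]]
    - [[0.002, 0, 0], [0, 0, 0]]
    - [[0.002, 0, 0], [0, 0, 0]]
    - [[0.002, 0, 0], [0, 0, 0]]
    - [[0.001, 0, 0], [0, 0, 0]]
    - [[0.001, 0, 0], [0, 0, 0]]
    - [[0, 0, 0], [0, 0, 0]]
    - [[0, 0, 0], [0, 0, 0]]

```text
t: 11.92
tcp_pos: [0.5979, 0.2046, 0.0948]
tool_rot: [0.5, 0.5, 0.5, -0.5]
force: [-1.2, -2.3, 3.3]
finger_gap: -0.0003
```

Request:
arm_command:
  rows:
    - [[0.0018, 0, 0], [0, 0, 0]]
    - [[0, 0, 0], [0, 0, 0]]
    - [[0, 0, 0], [0, 0, 0]]

```text
t: 12.17
tcp_pos: [0.5979, 0.2046, 0.093]
tool_rot: [0.5, 0.5, 0.5, -0.5]
force: [-0.7, -2.3, 4.4]
finger_gap: 0.0
```

Request:
arm_command:
  rows:
    - [[-0.012, 0, 0], [0, 0, 0]]
    - [[-0.015, 0, 0], [0, 0, 0]]
    - [[0, -0.027, 0.0032], [0, 0, 0]]
    - [[0, -0.027, 0.0032], [0, 0, 0]]
    - [[0, -0.027, 0.0032], [0, 0, 0]]
    - [[0, -0.027, 0.0032], [0, 0, 0]]
    - [[0, 0, 0], [0, 0, 0]]
    - [[0, 0, 0], [0, 0, 0]]

```text
t: 12.83
tcp_pos: [0.4896, 0.1922, 0.1214]
tool_rot: [0.501, 0.5, 0.499, -0.499]
force: [0.6, 0.2, -0.3]
finger_gap: 0.0002
```

```bash
python3 look.py 4
```

```text
12.8333 [0.4895634  0.19221299 0.12137328] [ 0.6  0.2 -0.3]
w [411. 202.] 956 0.0916 [0.5975 0.21   0.0897]
w [258. 219.] 1001 0.0921 [0.4899 0.1974 0.0903]
w [402. 313.] 351 0.0911 [0.5823 0.1494 0.1404]
w [261. 338.] 112 0.1937 [0.4905 0.2019 0.1946]
s [213. 167.] 31 0.0942 [0.5928 0.2047 0.0922]
s [182. 178.] 20 0.0948 [0.4853 0.191  0.0927]
s [214. 189.] 27 0.094 [0.4988 0.0817 0.0925]
t [205. 151.] 72 0.0944 [0.6109 0.0993 0.0936]
t [164. 157.] 73 0.0943 [0.597  0.2074 0.0931]
t [210. 192.] 60 0.0947 [0.5029 0.0851 0.0951]
```

View pics/s4.png

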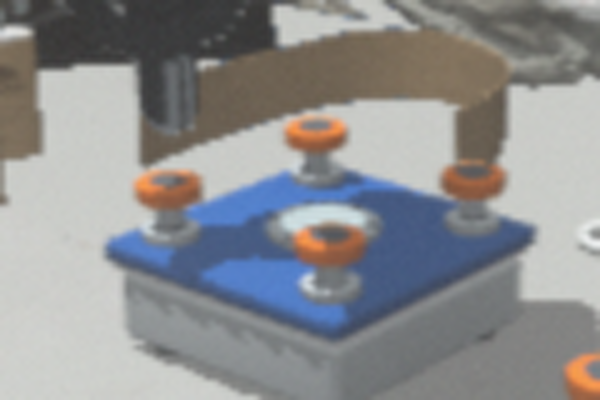

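All four heads are level at half depth. I'll start the second pass with stud 1.

Request:
arm_command:
  rows:
    - [[0.012, 0, 0], [0, 0, 0]]
    - [[0.01, 0, 0], [0, 0, 0]]
    - [[0.003, 0, 0], [0, 0, 0]]
    - [[0.002, 0, 0], [0, 0, 0]]
    - [[0.002, 0, 0], [0, 0, 0]]
    - [[0.002, 0, 0], [0, 0, 0]]
    - [[0.002, 0, 0], [0, 0, 0]]
    - [[0.002, 0, 0], [0, 0, 0]]
    - [[0.002, 0, 0], [0, 0, 0]]
    - [[0.002, 0, 0], [0, 0, 0]]
    - [[0.002, 0, 0], [0, 0, 0]]
    - [[0.001, 0, 0], [0, 0, 0]]
    - [[0, 0, 0], [0, 0, 0]]

```text
t: 14.07
tcp_pos: [0.4894, 0.1917, 0.0781]
tool_rot: [-0.5, -0.499, -0.5, 0.501]
force: [-5.5, -4.6, 10.4]
finger_gap: 0.0003
```

Request:
arm_command:
  rows:
    - [[0.001, 0, 0], [0, 0, 0]]
    - [[0.0005, 0, 0], [0, 0, 0]]
    - [[0, 0, 0], [0, 0, 0]]

```text
t: 14.32
tcp_pos: [0.4896, 0.1917, 0.0779]
tool_rot: [-0.5, -0.499, -0.5, 0.501]
force: [-12.9, -7.5, 28.8]
finger_gap: -0.0001
```

Hard stop at 0.078, so stud 1 is home. Next is stud 3.

Request:
arm_command:
  rows:
    - [[-0.02, 0, 0], [0, 0, 0]]
    - [[-0.025, 0, 0], [0, 0, 0]]
    - [[0, 0.0245, 0.0185], [0, 0, 0]]
    - [[0, 0.0245, 0.0185], [0, 0, 0]]
    - [[0, 0.0245, 0.0185], [0, 0, 0]]
    - [[0, 0.0245, 0.0185], [0, 0, 0]]
    - [[0, 0.0245, 0.0185], [0, 0, 0]]
    - [[0, 0, 0], [0, 0, 0]]
    - [[0, 0, 0], [0, 0, 0]]

```text
t: 15.07
tcp_pos: [0.6131, 0.0981, 0.1203]
tool_rot: [-0.499, -0.501, -0.5, 0.501]
force: [0.1, 1.5, 0.3]
finger_gap: -0.0001
```

Request:
arm_command:
  rows:
    - [[0.012, 0, 0], [0, 0, 0]]
    - [[0.01, 0, 0], [0, 0, 0]]
    - [[0.003, 0, 0], [0, 0, 0]]
    - [[0.002, 0, 0], [0, 0, 0]]
    - [[0.002, 0, 0], [0, 0, 0]]
    - [[0.002, 0, 0], [0, 0, 0]]
    - [[0.002, 0, 0], [0, 0, 0]]
    - [[0.002, 0, 0], [0, 0, 0]]
    - [[0.002, 0, 0], [0, 0, 0]]
    - [[0.002, 0, 0], [0, 0, 0]]
    - [[0.002, 0, 0], [0, 0, 0]]
    - [[0.001, 0, 0], [0, 0, 0]]
    - [[0, 0, 0], [0, 0, 0]]

```text
t: 16.15
tcp_pos: [0.6121, 0.1, 0.0797]
tool_rot: [0.5, 0.5, 0.5, -0.5]
force: [-1.2, 0.5, 0.4]
finger_gap: 0.0001
```

Request:
arm_command:
  rows:
    - [[0.001, 0, 0], [0, 0, 0]]
    - [[0.001, 0, 0], [0, 0, 0]]
    - [[0.001, 0, 0], [0, 0, 0]]
    - [[0, 0, 0], [0, 0, 0]]

```text
t: 16.48
tcp_pos: [0.6123, 0.1, 0.0781]
tool_rot: [0.5, 0.5, 0.5, -0.5]
force: [-7.7, -1.6, 16.8]
finger_gap: -0.0001
```

Request:
arm_command:
  rows:
    - [[0.001, 0, 0], [0, 0, 0]]
    - [[0, 0, 0], [0, 0, 0]]

```text
t: 16.65
tcp_pos: [0.6124, 0.1001, 0.0779]
tool_rot: [0.501, 0.5, 0.5, -0.5]
force: [-11.4, -2.3, 25.0]
finger_gap: 0.0001
```

Request:
arm_command:
  rows:
    - [[-0.02, 0, 0], [0, 0, 0]]
    - [[-0.025, 0, 0], [0, 0, 0]]
    - [[0, -0.027, 0.004], [0, 0, 0]]
    - [[0, -0.027, 0.004], [0, 0, 0]]
    - [[0, -0.027, 0.004], [0, 0, 0]]
    - [[0, -0.027, 0.0035], [0, 0, 0]]
    - [[0, 0, 0], [0, 0, 0]]
    - [[0, 0, 0], [0, 0, 0]]

```text
t: 17.32
tcp_pos: [0.5038, 0.0833, 0.1206]
tool_rot: [0.501, 0.5, 0.499, -0.5]
force: [1.1, -0.2, 0.5]
finger_gap: 0.0002
```

Request:
arm_command:
  rows:
    - [[0.012, 0, 0], [0, 0, 0]]
    - [[0.01, 0, 0], [0, 0, 0]]
    - [[0.003, 0, 0], [0, 0, 0]]
    - [[0.002, 0, 0], [0, 0, 0]]
    - [[0.002, 0, 0], [0, 0, 0]]
    - [[0.002, 0, 0], [0, 0, 0]]
    - [[0.002, 0, 0], [0, 0, 0]]
    - [[0.002, 0, 0], [0, 0, 0]]
    - [[0.002, 0, 0], [0, 0, 0]]
    - [[0.002, 0, 0], [0, 0, 0]]
    - [[0.002, 0, 0], [0, 0, 0]]
    - [[0, 0, 0], [0, 0, 0]]

```text
t: 18.32
tcp_pos: [0.5042, 0.0842, 0.079]
tool_rot: [0.5, 0.5, 0.5, -0.5]
force: [-0.1, -0.8, 0.3]
finger_gap: 0.0003
```

Request:
arm_command:
  rows:
    - [[0.001, 0, 0], [0, 0, 0]]
    - [[0.001, 0, 0], [0, 0, 0]]
    - [[0.001, 0, 0], [0, 0, 0]]
    - [[0, 0, 0], [0, 0, 0]]

```text
t: 18.65
tcp_pos: [0.5047, 0.0843, 0.0779]
tool_rot: [0.5, 0.5, 0.5, -0.5]
force: [-10.4, -2.5, 23.5]
finger_gap: -0.0002
```

Stud 4 is home. On to stud 2.

Request:
arm_command:
  rows:
    - [[-0.02, 0, 0], [0, 0, 0]]
    - [[-0.025, 0, 0], [0, 0, 0]]
    - [[0, 0.0188, -0.0242], [0, 0, 0]]
    - [[0, 0.0188, -0.0242], [0, 0, 0]]
    - [[0, 0.0188, -0.0242], [0, 0, 0]]
    - [[0, 0.0188, -0.0242], [0, 0, 0]]
    - [[0, 0.0188, -0.0242], [0, 0, 0]]
    - [[0, 0, 0], [0, 0, 0]]
    - [[0, 0, 0], [0, 0, 0]]

```text
t: 19.4
tcp_pos: [0.5983, 0.2071, 0.1206]
tool_rot: [0.5, 0.5, 0.501, -0.499]
force: [0.0, -0.1, -0.7]
finger_gap: -0.0001
```

Request:
arm_command:
  rows:
    - [[0.012, 0, 0], [0, 0, 0]]
    - [[0.01, 0, 0], [0, 0, 0]]
    - [[0.003, 0, 0], [0, 0, 0]]
    - [[0.002, 0, 0], [0, 0, 0]]
    - [[0.002, 0, 0], [0, 0, 0]]
    - [[0.002, 0, 0], [0, 0, 0]]
    - [[0.002, 0, 0], [0, 0, 0]]
    - [[0.002, 0, 0], [0, 0, 0]]
    - [[0.002, 0, 0], [0, 0, 0]]
    - [[0.002, 0, 0], [0, 0, 0]]
    - [[0.002, 0, 0], [0, 0, 0]]
    - [[0, 0, 0], [0, 0, 0]]

```text
t: 20.4
tcp_pos: [0.5984, 0.2043, 0.0806]
tool_rot: [-0.5, -0.5, -0.5, 0.5]
force: [-0.5, -0.2, -0.6]
finger_gap: 0.0001
```

Request:
arm_command:
  rows:
    - [[0.001, 0, 0], [0, 0, 0]]
    - [[0.001, 0, 0], [0, 0, 0]]
    - [[0.001, 0, 0], [0, 0, 0]]
    - [[0, 0, 0], [0, 0, 0]]

```text
t: 20.73
tcp_pos: [0.5986, 0.2045, 0.0782]
tool_rot: [0.5, 0.5, 0.499, -0.5]
force: [-3.3, -4.0, 7.4]
finger_gap: -0.0001
```

Request:
arm_command:
  rows:
    - [[0.001, 0, 0], [0, 0, 0]]
    - [[0.0005, 0, 0], [0, 0, 0]]
    - [[0, 0, 0], [0, 0, 0]]

```text
t: 20.98
tcp_pos: [0.5987, 0.2045, 0.078]
tool_rot: [0.501, 0.5, 0.499, -0.5]
force: [-8.7, -7.1, 21.1]
finger_gap: -0.0001
```

Request:
arm_command:
  rows:
    - [[-0.02, 0, 0], [0, 0, 0]]
    - [[-0.03, 0, 0], [0, 0, 0]]
    - [[-0.035, 0, 0], [0, 0, 0]]
    - [[-0.035, 0, 0], [0, 0, 0]]
    - [[0, -0.03, 0], [0, 0, 0]]
    - [[0, -0.03, 0], [0, 0, 0]]
    - [[0, 0, 0], [0, 0, 0]]
    - [[0, 0, 0], [0, 0, 0]]

```text
t: 21.65
tcp_pos: [0.5374, 0.2051, 0.1963]
tool_rot: [0.501, 0.5, 0.5, -0.5]
force: [0.7, -0.8, -0.7]
finger_gap: -0.0
```

```bash
python3 look.py 5
```

```text
21.65 [0.53739799 0.20511548 0.19628567] [ 0.7 -0.8 -0.7]
w [321. 182.] 490 0.077 [0.5976 0.2101 0.0754]
w [209. 196.] 488 0.0772 [0.4904 0.1963 0.0752]
w [326. 275.] 328 0.0768 [0.5943 0.1542 0.1574]
w [220. 284.] 123 0.2042 [0.5224 0.2145 0.2379]
s [212. 172.] 26 0.0795 [0.5933 0.2061 0.078 ]
s [183. 183.] 27 0.0796 [0.4864 0.1922 0.0784]
s [215. 194.] 37 0.0798 [0.5016 0.084  0.0776]
t [205. 152.] 71 0.0805 [0.6111 0.0995 0.0789]
t [165. 158.] 70 0.0805 [0.5972 0.2072 0.0805]
t [211. 192.] 59 0.0805 [0.5034 0.0838 0.0795]
```

View pics/s5.png

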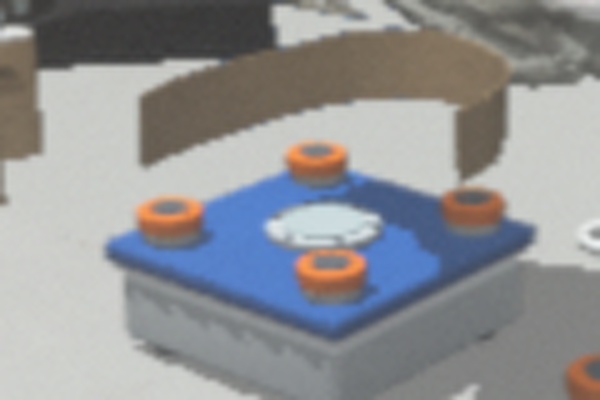

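View pics/w5.png

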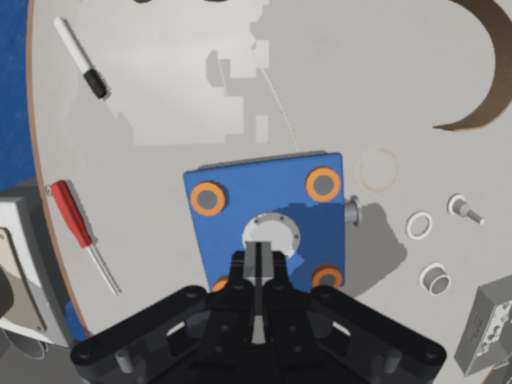

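All four heads (170,215 / 317,160 / 472,208 / 330,270 in the zoom) sit on their collars at the same height, and the arm is clear of everything. I'm handing the job in.

```bash
python3 -c "
from workcell import order; print(order.finish_job())"
```

```text
the job is handed in; nothing more can be done
None
```

All four orange studs on the blue-covered housing are fully home. I pushed them with the shut fingertips in crisscross order 1 → 3 → 4 → 2, in two passes, and handed the job in at about 22 s of the 51 s allowed.

- **First pass:** the fingertips stopped 92.4 to 93.3 mm above the table at each stud, about 15 mm in. The scene and top cameras then showed all four heads level at half depth (tops at about 94 to 95 mm).
- **Second pass:** each stud met a hard stop with the fingertips at about 78 mm, which is the home height. Upward force there was 21 to 29 N.
- **Last check:** the scene and top cameras put the visible heads at 79.5 to 80.5 mm and the wrist camera at about 77 mm. These are level with each other and within the 2 mm calibration error of roughly 78 mm. The pictures show all four heads resting on their collars.
- **Failed reading:** in the last wrist view the fingers covered stud 4 and part of stud 3. I checked stud 3 from the top camera and stud 4 from the scene and top cameras instead.

The arm was raised clear and touching nothing at the end. The grey-covered housing was never touched.

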